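# Push the soap dish between the pegs into its bay

### The arm

A 6-joint arm with a two-finger parallel gripper is mounted at the origin on the work surface. World frame = base frame: x ahead of the robot, y to its left, z up, the work surface at z = 0. Lengths are in m, angles in rad, forces in N, time in s.
With the tool pointing down it reaches from about 0.35 to 0.975 m from the base axis. Payload 4.9 kg.
Tool frame: the origin (TCP) lies at the very end of the fingers, on their centre line; the grasp point (between the pads) lies 19 mm behind it; z points along the fingers, y is the line along which they close (so a half turn about z gives the same grasp; the last joint's range is limited). The gripper opens to 85 mm and grips with 20 to 120 N. Pads are 22 mm wide; open, the fingers measure 114 mm over their backs; the gripper's body (76 mm by 85 mm) begins 54 mm behind the grasp point. The pads swing forward as they close: fully open they stand 13 mm farther back than shut.
Start: joints at [1.097, 0.053, 1.613, -0, 1.476, -0.119], TCP at [0.217, 0.586, 0.231] pointing down, gripper open.
Joint ranges: [-3.01, 3.01], [-1.01, 2.22], [0.06, 2.58], [-1.02, 4.17], [0.09, 2.62], [-3.14, 3.14]. Speed limits (rad/s): [2.57, 2.57, 3.14, 3.14, 3.14, 3.14].

### API

Orientations are given as a rotation vector (axis times angle).
In Python, from station import ctrl gives the robot as it stands.
- The arm moves only by the tool jog_arm, never from a script. Its argument "plan" is a list of rows, each a list of 7 numbers: the shift along the tool's x, y, z in units of 0.02 m (1.0 is 0.02 m), then the turn, a rotation vector about the tool's x, y, z in units of 45 degrees (1.0 is 45 degrees), then the opening, from -1 (shut) to 1 (fully open). A call has 1 to 8 rows; each row shifts and turns the commanded pose from where the row before left it, along the tool's axes as they then stand; what a row does not reach is not made up. A row lasts 1/10 s, in which the tool goes at most 50 mm and 8.59 degrees, less where a joint would pass 70% of its speed; a pose out of reach is approached as far as the arm can. A call with a number of a shift or a turn outside -1 to 1 is refused whole. A call with a gripper value outside its range is refused whole. The fingers move at their own pace and stop on an object; "grip_force" is the grip in N (left out, the last holds). Time passes only in rows, so rows that do not move let the fingers close. It gives the time, the measured TCP pose, the force, the opening and the grip force at its end, in the units of the state.
- ctrl.get_obs(): the state, without advancing time (a new reading comes with each control period).
- ctrl.get_image(name): name is "side" or "top" or "wrist"; returns (picture, depth): 400x640x3 uint8, red, green, blue; 400x640 float32, m along the optical axis (not along the pixel's ray), 0 where there is no reading.
- ctrl.camera_info(name): a dict with "camera_matrix" (3x3 intrinsics, pixels), "rvec" (rotation vector, rad) and "tvec" (3), from world to camera coordinates, as OpenCV has them; the wrist camera has in their place "T_tool_cam" (4x4, takes a point from camera to tool coordinates, whose origin is the TCP and whose axes are the flange's). Camera axes: x right, y down, z forward; pixel columns grow to the right and rows downward; lengths in m; the calibration is good to about 2 mm. A picture is of the moment at which its call begins: read the wrist's pose just before it. camera_info takes no time and is no camera call.
- ctrl.finish_job(): hands the job in; it is judged then, once.
The state is a dict: "t": time; "q": joint angles; "dq": joint speeds; "effort": joint torques, N m; "tool_pos": TCP position; "tool_rot": TCP orientation; "contact_force": force on the tool from outside, world axes, zero at the start; "wrist_torque": the same for the moment, N m; "opening": finger opening in m; "grip_force": force on a finger pad.
Only numpy, scipy, OpenCV 4.12 (cv2) and the standard library are available. Lean on these libraries where they do the work, as an engineer would, in place of code of your own. Each camera call takes 0.05 s, during which the arm holds its last target. There are 200 camera calls.

### The job

Push the wooden soap dish, end first, across the pegboard panel and through the gap between the two upright pegs, until its leading end sits squarely up against the low ledge behind them. Only push it: keep it flat on the panel and never lift it or carry it, leave everything else where it is, and finish with the hand clear.

Things in the scene. Friction and masses are not known exactly. Their poses are not given: they have to be found in the camera images.
- dish: loose wooden soap dish, 0.2 to 0.4 kg, a white soap bar fixed in it: tray 104 mm long (its x axis), 74 mm wide (y), with upright walls 24 mm high, corners rounded to 12 mm radius in plan; soap top at 32 mm. Both ends alike. Origin: centre of its underside, on the panel. Starts 170 to 245 mm before the pegs, up to 45 mm off the gap's centre line, long axis within 26 degrees of the bay's x
- bay: fixed: two upright round steel pegs, 24 mm diameter, 54 mm tall, axes at y = +53 and -53 mm (clear gap 82 mm), and a low aluminium ledge behind, a bar 130 mm long across the way, 22 mm high, near face at x = +130 mm. Origin: midway between the pegs at the panel's top; x: the way through to the ledge (roughly to the robot's left). Dish home: its origin at x = +78 mm, rear end at +26 mm
- massager: bystander, loose blue silicone hand massager, a round knob 66 mm across and 42 mm high, standing near one peg; origin at the centre of its underside
- scoop: bystander, loose green plastic scoop, a cup 55 x 45 x 32 mm with a handle 75 mm long along its -x; origin under the centre of the cup; lies beyond the other peg
- nailbrush: bystander, loose wooden nail brush 85 x 38 x 28 mm lying on the robot's side of the panel; origin at the centre of its underside
- jar: bystander, loose closed jar 70 mm across and 60 mm high, at the panel's far left; origin at the centre of its underside
- ringstand: bystander, fixed: white bottle 62 mm across and 185 mm tall held in a chrome ring stand of 90 mm base diameter, at the panel's left side; origin at the centre of its underside
- panel: fixed flat white pegboard panel on which the work stands, 530 mm (x) by 860 mm (y), smooth top at z = 12 mm; its holes are only shallow marks. Origin: centre of its underside
Mind the look-alikes: they are no part of the job. There is more than one size of the dish; the job needs the middle-sized.

How it is judged:
By the outcome, as a careful person would: the job done as asked, in the order asked, and still so for the second after the job is handed in, with the robot touching nothing.
It also fails if it takes over 67 s, if anything falls off the work surface, if the arm or the gripper's body presses on something with over 40 N, if the wrist force passes 120 N, or if a joint passes its speed limit or range.

## Working session

There is one attempt and no reset: what is moved stays moved. The work goes in short steps, Python scripts to look and compute and a tool call to move; the robot and the scene stay as the last step left them, time stands still between calls to the robot, and variables do not carry over. Pictures are saved under pics/ and viewed, at most 10 in all, crops included, and the job is handed in when it is done.

Besides the shell and the picture viewer there is one more tool, called after "Call:" by a JSON object that holds its "op" and its "data". jog_arm: Moves the arm, as the interface text tells. Shifts and turns lie within -1 to 1; 1 stands for 0.02 m of shift or 45 degrees of turn. Its arguments: {"type":"object","properties":{"plan":{"type":"array"},"grip_force":{"type":"number"}},"required":["plan"]}

```bash
mkdir -p pics
cat > h.py <<'E'
import numpy as np, cv2
from station import ctrl
def grab(n,f):
    im,d=ctrl.get_image(n); cv2.imwrite(f'pics/{f}.png',im[:,:,::-1]); np.save(f'pics/{f}.npy',d); return im,d
def cam(n):
    c=ctrl.camera_info(n); return np.array(c['camera_matrix']),cv2.Rodrigues(np.array(c['rvec'],float))[0],np.array(c['tvec'],float).ravel()
def ray(n,uv,z):
    "intersect pixel rays with plane z"
    K,R,t=cam(n); o=-R.T@t
    uv=np.atleast_2d(uv).astype(float)
    d=(np.linalg.inv(K)@np.c_[uv,np.ones(len(uv))].T).T@R
    return o+d*((z-o[2])/d[:,2])[:,None]
def pts(n,d):
    K,R,t=cam(n); v,u=np.mgrid[:d.shape[0],:d.shape[1]]
    P=np.stack([(u-K[0,2])/K[0,0]*d,(v-K[1,2])/K[1,1]*d,d],-1)
    return (P-t)@R
E
python3 - <<'E'
from h import *
grab('top','t0'); grab('side','s0')
for n in('top','side'):
    K,R,t=cam(n); print(n,K[0,0],-R.T@t)
o=ctrl.get_obs(); print(o['t'],o['tool_pos'],o['tool_rot'],o['contact_force'])
E
```

```text
top 375.0763877413408 [ 0.34750212 -0.14250725  1.15173989]
side 380.42170216035004 [-0.05185341 -0.83791183  0.66866085]
0.1 [0.21686499 0.58555839 0.23017177] [-5.54385530e-01 -3.09171606e+00  2.81832233e-03] [-0.08970552  0.26271132  0.287286  ]
```

View pics/t0.png

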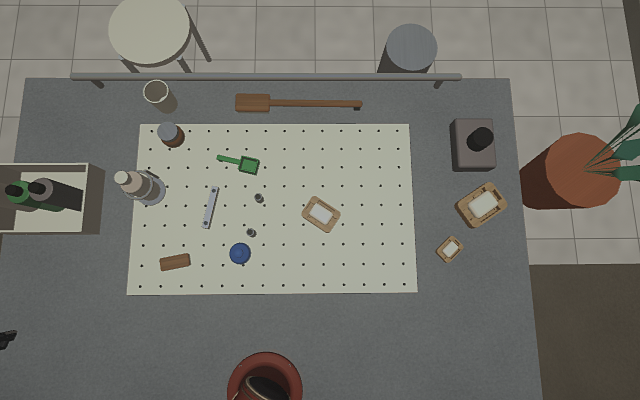

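Three soap dishes are in view: (321,214) on the panel, a larger one at (482,204) and a smaller one at (449,249). The one on the panel is the middle-sized. The pegs are at (259,198) and (251,233), the ledge at (210,207), the massager at (240,253) and the scoop at (245,164).

Run:
```python
from h import *
im=cv2.imread('pics/t0.png'); d=np.load('pics/t0.npy')
c=im[150:270,190:350]; cv2.imwrite('pics/c0.png',cv2.resize(c,None,fx=5,fy=5,interpolation=cv2.INTER_CUBIC))
P=pts('top',d); 
def reg(u0,u1,v0,v1,zl,zh):
    p=P[v0:v1,u0:u1].reshape(-1,3); return p[(p[:,2]>zl)&(p[:,2]<zh)]
print('panel z',np.median(reg(340,400,240,280,-1,1)[:,2]))
for n,a in dict(dish=(295,350,190,240,.025,.06),p1=(250,270,188,208,.05,.09),p2=(243,260,222,241,.05,.09),ledge=(198,225,180,232,.026,.05)).items():
    q=reg(*a); r=cv2.minAreaRect((q[:,:2]*1000).astype(np.float32)); print(n,len(q),q.mean(0),r)
for n,a in dict(big=(455,510,180,230,.01,.06),small=(435,465,232,266,.01,.06)).items():
    q=reg(*a); r=cv2.minAreaRect((q[:,:2]*1000).astype(np.float32)); print(n,r)
```

```text
panel z 0.011985340513181897
dish 660 [ 0.50336805 -0.16434629  0.03889615] ((504.0132751464844, -164.39395141601562), (103.84333801269531, 74.20832824707031), 55.52451705932617)
p1 54 [0.55117994 0.02026187 0.06272024] ((552.24853515625, 21.68317413330078), (23.115219116210938, 20.696638107299805), 44.62084197998047)
p2 56 [0.44838724 0.04087326 0.06273341] ((448.753173828125, 42.14748001098633), (20.83405303955078, 22.87643051147461), 7.807147026062012)
ledge 305 [0.52678715 0.16784932 0.03340668] ((527.7974853515625, 168.43939208984375), (21.114099502563477, 129.9727325439453), 78.63304901123047)
big ((530.3924560546875, -658.7418212890625), (96.1865005493164, 137.80599975585938), 32.75482177734375)
small ((396.6129150390625, -554.4862060546875), (52.5648307800293, 73.15464782714844), 43.28955078125)
```

View pics/c0.png

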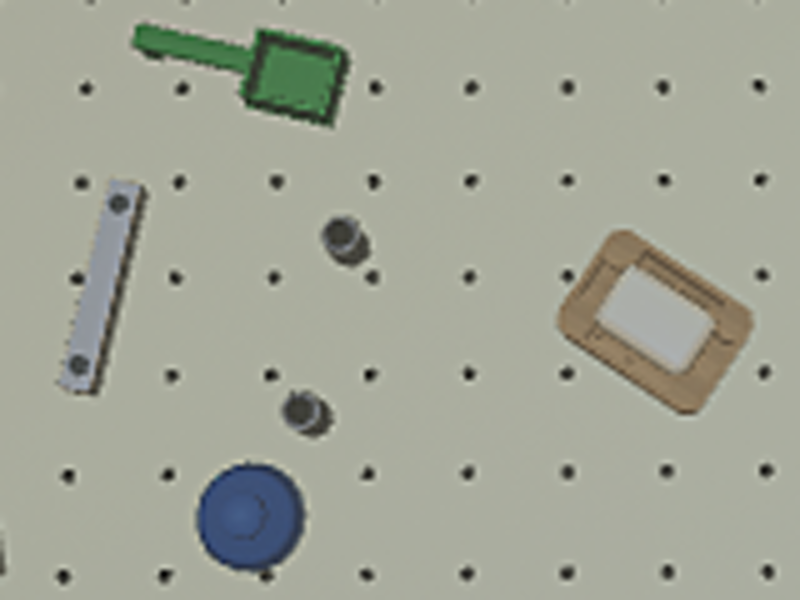

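The dish on the panel measures 104 x 74 mm, so it is the right one. The large one is 138 x 96 and the small one 73 x 53.
- **Bay:** origin about (0.500, 0.031), yaw 78.6°.
- **Dish in bay:** (-191, -42) mm, yaw -23°.

The plan has two pushes, both with the two fingertips as a straight edge:
1. Push the far side wall toward bay +y, which squares the dish up and centres it.
2. Push the rear end along bay +x to the ledge.

Call:
{"op": "jog_arm", "data": {"plan": [[0, 0, 0, 0, 0, -0.1, -0.06], [0, 0, 0, 0, 0, -0.098, -0.06], [-0.75, -1, 0, 0, 0, 0, -0.06], [-0.75, -1, 0, 0, 0, 0, -0.06], [-0.75, -1, 0, 0, 0, 0, -0.06], [-0.75, -1, 0, 0, 0, 0, -0.06], [-0.75, -1, 0, 0, 0, 0, -0.06], [-0.75, -1, 0, 0, 0, 0, -0.06]]}}

```text
t: 0.9
tool_pos: [0.2817, 0.4494, 0.2307]
tool_rot: [-0.312, -3.126, 0.001]
contact_force: [0.4, 0.1, 0.7]
opening: 0.0399
grip_force: 0.0
```

Call:
{"op": "jog_arm", "data": {"plan": [[-0.75, -1, 0, 0, 0, 0, -0.06], [-0.75, -1, 0, 0, 0, 0, -0.06], [-0.75, -1, 0, 0, 0, 0, -0.06], [-0.75, -1, 0, 0, 0, 0, -0.06], [-0.75, -1, 0, 0, 0, 0, -0.06], [-0.75, -1, 0, 0, 0, 0, -0.06], [-0.75, -1, 0, 0, 0, 0, -0.06], [-0.75, -1, 0, 0, 0, 0, -0.06]]}}

```text
t: 1.7
tool_pos: [0.3675, 0.2689, 0.2308]
tool_rot: [-0.312, -3.125, 0.001]
contact_force: [-0.6, 0.2, 0.5]
opening: 0.0402
grip_force: 0.0
```

Call:
{"op": "jog_arm", "data": {"plan": [[-0.75, -1, 0, 0, 0, 0, -0.06], [-0.75, -1, 0, 0, 0, 0, -0.06], [-0.75, -1, 0, 0, 0, 0, -0.06], [-0.75, -1, 0, 0, 0, 0, -0.06], [-0.75, -1, 0, 0, 0, 0, -0.06], [-0.75, -1, 0, 0, 0, 0, -0.06], [-0.75, -1, 0, 0, 0, 0, -0.06], [-0.75, -1, 0, 0, 0, 0, -0.06]]}}

```text
t: 2.5
tool_pos: [0.4535, 0.0884, 0.2308]
tool_rot: [-0.313, -3.125, 0.0]
contact_force: [0.3, -0.4, 0.6]
opening: 0.0403
grip_force: 0.0
```

Call:
{"op": "jog_arm", "data": {"plan": [[-0.75, -1, 0, 0, 0, 0, -0.06], [-0.75, -1, 0, 0, 0, 0, -0.06], [-0.75, -1, 0, 0, 0, 0, -0.06], [-0.75, -1, 0, 0, 0, 0, -0.06], [-0.75, -1, 0, 0, 0, 0, -0.06], [-0.75, -1, 0, 0, 0, 0, -0.06], [-0.75, -1, 0, 0, 0, 0, -0.06], [0, 0, 0, 0, 0, 0, -0.06]]}}

```text
t: 3.3
tool_pos: [0.5291, -0.0707, 0.2307]
tool_rot: [-0.317, -3.125, 0.001]
contact_force: [-0.4, -0.0, -0.3]
opening: 0.0401
grip_force: 0.0
```

```bash
cat >> h.py <<'E'
O=np.array([.5002,.031]); A=np.radians(78.63); ex=np.array([np.cos(A),np.sin(A)]); ey=np.array([-ex[1],ex[0]])
def bay(p): r=np.asarray(p)[...,:2]-O; return np.stack([r@ex,r@ey],-1)*1000
def st():
    o=ctrl.get_obs(); R=cv2.Rodrigues(np.array(o['tool_rot']))[0]
    print('t',o['t'],'bay',bay(o['tool_pos']),'pos',o['tool_pos'],'xaxis yaw',np.degrees(np.arctan2(R[1,0],R[0,0])),'tilt',R[:,2],'F',o['contact_force'],'open',o['opening'])
def dish(f):
    im,d=grab('top',f); P=pts('top',d).reshape(-1,3); hsv=cv2.cvtColor(im,cv2.COLOR_RGB2HSV).reshape(-1,3)
    b=bay(P); m=(P[:,2]>.022)&(P[:,2]<.046)&(b[:,0]>-260)&(b[:,0]<127)&(abs(b[:,1])<110)&(hsv[:,0]>7)&(hsv[:,0]<25)&(hsv[:,1]>60)
    q=b[m].astype(np.float32); r=cv2.minAreaRect(q); print('dish',m.sum(),r)
E
python3 -c "
from h import *
st(); dish('t1'); print(ctrl.get_obs()['q'])"
```

```text
t 3.3 bay [-93.98072407 -48.33151217] pos [ 0.52905524 -0.07066458  0.23066178] xaxis yaw 168.41259803416247 tilt [-9.95090163e-04 -3.62320880e-04 -9.99999439e-01] F [-0.36454102 -0.01477042 -0.25301419] open 0.04013080734893406
dish 385 ((-190.53173828125, -41.719261169433594), (73.25730895996094, 102.35213470458984), 67.25579833984375)
[-2.70276534e-01 -1.67139045e-01  1.82496495e+00  1.46929655e-04
  1.48529137e+00 -1.63986126e+00]
```

Call:
{"op": "jog_arm", "data": {"plan": [[-0.6, -0.8, 0, 0, 0, -0.005, -0.06], [-0.6, -0.8, 0, 0, 0, 0, -0.06], [-0.6, -0.8, 0, 0, 0, 0, -0.06], [-0.6, -0.8, 0, 0, 0, 0, -0.06], [-0.6, -0.8, 1, 0, 0, 0, -0.06], [-0.6, -0.8, 1, 0, 0, 0, -0.06], [0, 0, 1, 0, 0, 0, -0.06], [0, 0, 1, 0, 0, 0, -0.06]]}}

```text
t: 4.15
tool_pos: [0.5809, -0.1779, 0.1502]
tool_rot: [-0.308, -3.126, -0.0]
contact_force: [-0.3, 0.2, 1.1]
opening: 0.0403
grip_force: 0.0
```

Call:
{"op": "jog_arm", "data": {"plan": [[0, 0, 1, 0, 0, 0, -0.06], [0, 0, 1, 0, 0, 0, -0.06], [0, 0, 1, 0, 0, 0, -0.06], [0, 0, 1, 0, 0, 0, -0.06], [0, 0, 0.5, 0, 0, 0, -0.06], [0, 0, 0, 0, 0, 0, -0.06]]}}

```text
t: 4.75
tool_pos: [0.5794, -0.1765, 0.0592]
tool_rot: [-0.306, -3.123, -0.002]
contact_force: [-0.6, -0.2, -1.2]
opening: 0.0397
grip_force: 0.0
```

```bash
python3 -c "
from h import *
st(); grab('side','s1')"
```

```text
t 4.75 bay [-187.81784126 -118.56605605] pos [ 0.57941197 -0.17650642  0.0592242 ] xaxis yaw 168.7940338727915 tilt [-0.00357204  0.00160743 -0.99999233] F [-0.64784079 -0.19282773 -1.19223639] open 0.03972764055178437
```

View pics/s1.png

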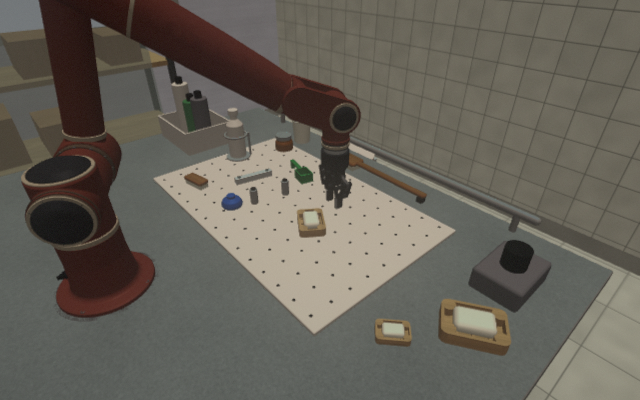

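The hand is at (335,190), just beyond the dish at (311,222), and the fingers are clear of it. I'll go down the last 43 mm and push.

Call:
{"op": "jog_arm", "data": {"plan": [[0, 0, 1, 0, 0, 0, -0.06], [0, 0, 0.8, 0, 0, 0, -0.06], [0, 0, 0.35, 0, 0, 0, -0.06], [0, 0, 0, 0, 0, 0, -0.06]]}}

```text
t: 5.2
tool_pos: [0.5797, -0.1764, 0.0171]
tool_rot: [-0.306, -3.124, -0.001]
contact_force: [-0.2, 0.3, 0.2]
opening: 0.0398
grip_force: 0.0
```

Call:
{"op": "jog_arm", "data": {"plan": [[0.4, 0, 0, 0, 0, 0, -0.06], [0.4, 0, 0, 0, 0, 0, -0.06], [0.4, 0, 0, 0, 0, 0, -0.06], [0.4, 0, 0, 0, 0, 0, -0.06], [0.4, 0, 0, 0, 0, 0, -0.06], [0, 0, 0, 0, 0, 0, -0.06]]}}

```text
t: 5.8
tool_pos: [0.5402, -0.1688, 0.0184]
tool_rot: [-0.306, -3.126, 0.0]
contact_force: [0.4, -0.2, -0.3]
opening: 0.0401
grip_force: 0.0
```

```bash
python3 -c "
from h import *
st(); dish('t2')"
```

```text
t 5.8 bay [-187.94488506  -78.61733168] pos [ 0.54022222 -0.16875532  0.01841773] xaxis yaw 168.80902573448537 tilt [-7.73712396e-04 -4.17711557e-05 -9.99999700e-01] F [ 0.41199824 -0.22257212 -0.33460646] open 0.04008149803830025
dish 166 ((-215.2132110595703, -35.208961486816406), (63.05900573730469, 115.26811981201172), 40.77080535888672)
```

Call:
{"op": "jog_arm", "data": {"plan": [[0.3, 0, 0.1, 0, 0, 0, -0.06], [0.3, 0, 0, 0, 0, 0, -0.06], [0.3, 0, 0, 0, 0, 0, -0.06], [0.3, 0, 0, 0, 0, 0, -0.06], [0.1, 0, 0, 0, 0, 0, -0.06], [0, 0, 0, 0, 0, 0, -0.06]]}}

```text
t: 6.45
tool_pos: [0.5149, -0.1638, 0.016]
tool_rot: [-0.306, -3.125, 0.0]
contact_force: [0.2, -0.2, -0.2]
opening: 0.0399
grip_force: 0.0
```

```bash
python3 -c "
from h import *
st(); grab('side','s2'); im=cv2.imread('pics/s2.png')[130:270,200:420]; cv2.imwrite('pics/s2c.png',cv2.resize(im,None,fx=3.5,fy=3.5,interpolation=2))"
```

```text
t 6.45 bay [-188.08658697  -52.84051959] pos [ 0.51492335 -0.16381249  0.01596346] xaxis yaw 168.8177772902032 tilt [-1.55323763e-03  8.45336805e-05 -9.99998790e-01] F [ 0.21542262 -0.15713181 -0.23176727] open 0.03991411591131228
```

View pics/s2c.png

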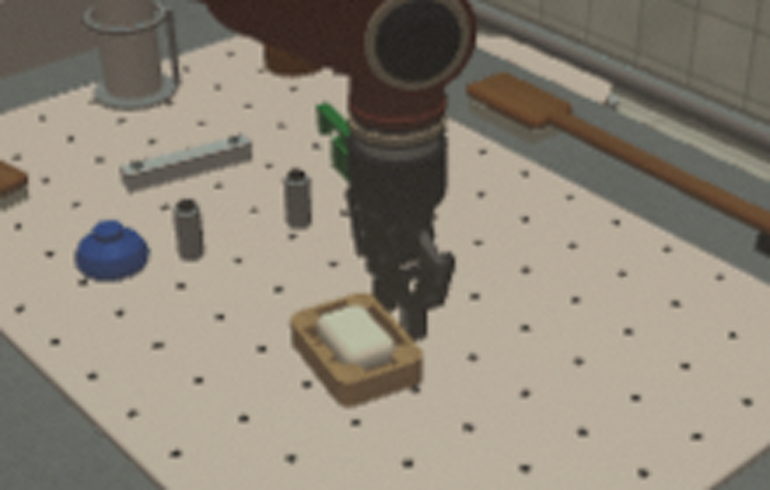

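The dish sits square against the fingers at crop (355,350). I'll back off, rise, swing behind it and turn 90°.

Call:
{"op": "jog_arm", "data": {"plan": [[-0.5, 0, 0, 0, 0, 0, -0.06], [-0.5, 0, 0, 0, 0, 0, -0.06], [0, 0, -1, 0, 0, 0, -0.06], [0, -0.9, -1, 0, 0, 0, -0.53], [0, -0.9, -1, 0, 0, 0, -0.53], [0.8, -0.9, -1, 0, 0, 0, -0.53], [0.8, -0.9, -1, 0, 0, 0, -0.53], [0.8, -0.9, 0, 0, 0, 0, -0.53]]}}

```text
t: 7.3
tool_pos: [0.473, -0.2491, 0.1202]
tool_rot: [0.305, 3.121, -0.005]
contact_force: [-0.2, -0.3, 0.2]
opening: 0.0201
grip_force: 0.0
```

Call:
{"op": "jog_arm", "data": {"plan": [[0.8, 0, 0, 0, 0, 0.18, -0.53], [0, 0, 0, 0, 0, 0.185, -0.53], [0, 0, 0, 0, 0, 0.185, -0.53], [0, 0, 0, 0, 0, 0.185, -0.53], [0, 0, 0, 0, 0, 0.185, -0.53], [0, 0, 0, 0, 0, 0.185, -0.53], [0, 0, 0, 0, 0, 0.185, -0.53], [0, 0, 0, 0, 0, 0.185, -0.53]]}}

```text
t: 8.1
tool_pos: [0.456, -0.2441, 0.1164]
tool_rot: [1.975, 2.443, -0.0]
contact_force: [0.2, 0.3, -0.2]
opening: 0.0201
grip_force: 0.0
```

Call:
{"op": "jog_arm", "data": {"plan": [[0, 0, 0, 0, 0, 0.18, -0.53], [0, 0, 0, 0, 0, 0.18, -0.53], [0, 0, 0, 0, 0, 0.169, -0.53], [0, 0, 0, 0, 0, 0, -0.53]]}}

```text
t: 8.5
tool_pos: [0.4559, -0.2441, 0.1164]
tool_rot: [2.43, 1.991, -0.0]
contact_force: [-0.4, 0.1, 0.5]
opening: 0.0198
grip_force: 0.0
```

```bash
python3 -c "
from h import *
st(); dish('t3')"
```

```text
t 8.5 bay [-278.42206191  -10.80168123] pos [ 0.45590044 -0.24408739  0.11643607] xaxis yaw 78.65086778620936 tilt [-6.24228346e-05 -1.36012324e-04 -9.99999989e-01] F [-0.37672516  0.07450573  0.50066353] open 0.01979640181828333
dish 292 ((-206.02308654785156, -3.5715255737304688), (73.51910400390625, 103.01171875), 88.88492584228516)
```

View pics/t3.png

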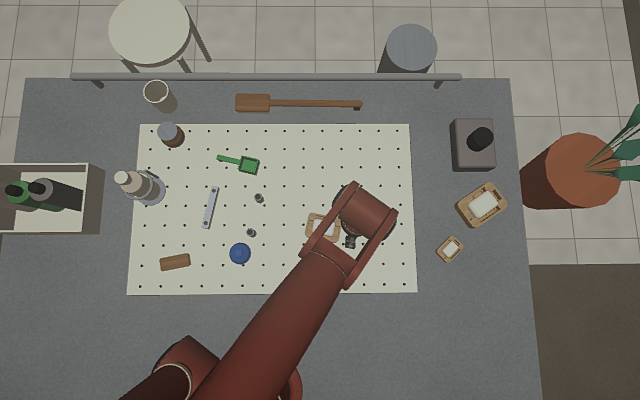

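The dish at (323,227) is now at bay (-206, -3.6) mm and yaw about -1°. Next I go behind it, lower, and push along with a slight drift of +y.

Call:
{"op": "jog_arm", "data": {"plan": [[-0.75, -0.36, 0, 0, 0, 0, -0.53], [0, 0, 1, 0, 0, 0, -0.53], [0, 0, 1, 0, 0, 0, -0.53], [0, 0, 1, 0, 0, 0, -0.53], [0, 0, 1, 0, 0, 0, -0.53], [0, 0, 0.6, 0, 0, 0, -0.53], [0, 0, 0.4, 0, 0, 0, -0.53], [0, 0, 0, 0, 0, 0, -0.53]]}}

```text
t: 9.35
tool_pos: [0.4448, -0.2566, 0.0154]
tool_rot: [-2.428, -1.99, 0.001]
contact_force: [-0.4, -0.2, 0.2]
opening: 0.0203
grip_force: 0.0
```

Call:
{"op": "jog_arm", "data": {"plan": [[0.4, 0, 0, 0, 0, 0, -0.53], [0.4, 0, 0, 0, 0, 0, -0.53], [0.4, 0, 0, 0, 0, 0, -0.53], [0.4, 0, 0, 0, 0, 0, -0.53], [0.4, -0.03, 0, 0, 0, 0, -0.53], [0.4, -0.03, 0, 0, 0, 0, -0.53], [0.4, -0.03, 0, 0, 0, 0, -0.53], [0.4, -0.03, 0, 0, 0, 0, -0.53]]}}

```text
t: 10.15
tool_pos: [0.4557, -0.1933, 0.0166]
tool_rot: [2.43, 1.99, 0.0]
contact_force: [-0.4, -1.4, 2.1]
opening: 0.0204
grip_force: 1.4
```

Call:
{"op": "jog_arm", "data": {"plan": [[0.4, -0.03, 0, 0, 0, 0, -0.53], [0.4, -0.03, 0, 0, 0, 0, -0.53], [0.4, 0, 0, 0, 0, 0, -0.53], [0.4, 0, 0, 0, 0, 0, -0.53], [0.4, 0, 0, 0, 0, 0, -0.53], [0.4, 0, 0, 0, 0, 0, -0.53], [0, 0, 0, 0, 0, 0, -0.53]]}}

```text
t: 10.85
tool_pos: [0.4635, -0.1448, 0.0157]
tool_rot: [-2.428, -1.99, -0.001]
contact_force: [-0.5, -0.4, -0.4]
opening: 0.02
grip_force: 0.0
```

```bash
python3 -c "
from h import *
st(); dish('t4'); grab('side','s4'); a=cv2.imread('pics/t4.png')[150:270,190:350]; b=cv2.imread('pics/s4.png')[130:250,200:360]; cv2.imwrite('pics/c4.png',cv2.resize(np.hstack([a,b]),None,fx=2.5,fy=2.5,interpolation=2))"
```

```text
t 10.85 bay [-179.63109833    1.35925466] pos [ 0.46345422 -0.14483779  0.01572952] xaxis yaw 78.67540365430449 tilt [-9.46770671e-04  1.87149819e-03 -9.99997801e-01] F [-0.50895179 -0.43039465 -0.37795108] open 0.020025077068906754
dish 152 ((-104.63552856445312, 17.827144622802734), (56.97071838378906, 115.17510223388672), 51.58312225341797)
```

View pics/c4.png

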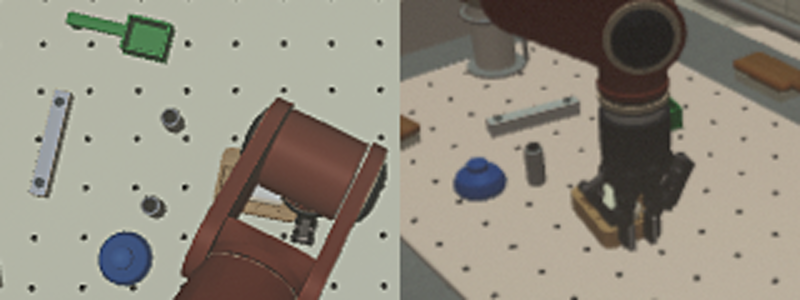

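```bash
cat >> h.py <<'E'
def edges(f,x0=-260):
    "front edge and robot-side edge lines of the visible rim, bay mm, from a saved top view"
    im=cv2.imread(f'pics/{f}.png'); d=np.load(f'pics/{f}.npy'); P=pts('top',d).reshape(-1,3); hsv=cv2.cvtColor(im,cv2.COLOR_BGR2HSV).reshape(-1,3); b=bay(P)
    m=(P[:,2]>.028)&(P[:,2]<.046)&(b[:,0]>x0)&(b[:,0]<128)&(abs(b[:,1])<60)&(hsv[:,0]>7)&(hsv[:,0]<25)&(hsv[:,1]>40)
    q=b[m]
    for k,o in ((0,1),(1,0)):
        for lo in np.arange(np.floor(q[:,o].min()/8)*8,q[:,o].max(),8):
            s=q[(q[:,o]>=lo)&(q[:,o]<lo+8)]
            if len(s)>2: print('yx'[k],round(lo+4),'xy'[k],'min %.0f max %.0f'%(s[:,k].min(),s[:,k].max()))
E
python3 -c "
from h import *
edges('t4')"
```

```text
y -36 x min -84 max -72
y -28 x min -85 max -67
y -20 x min -86 max -66
y -12 x min -82 max -67
y -4 x min -71 max -66
y 4 x min -71 max -67
y 12 x min -71 max -66
y 20 x min -156 max -67
y 28 x min -167 max -66
y 36 x min -165 max -105
x -164 y min 29 max 38
x -156 y min 22 max 38
x -148 y min 19 max 38
x -140 y min 22 max 37
x -132 y min 22 max 38
x -124 y min 21 max 36
x -116 y min 22 max 38
x -108 y min 34 max 39
x -84 y min -35 max -13
x -76 y min -34 max 16
x -68 y min -33 max 29
```

Front edge is square at x=-66.5, sides at +38 and -36, so it is centred to about 1 mm. I'll push on to just before the pegs and check.

Call:
{"op": "jog_arm", "data": {"plan": [[0.4, 0.01, 0, 0, 0, 0, -0.53], [0.4, 0.01, 0, 0, 0, 0, -0.53], [0.4, 0.01, 0, 0, 0, 0, -0.53], [0.4, 0.01, 0, 0, 0, 0, -0.53], [0.4, 0, 0, 0, 0, 0, -0.53], [0.4, 0, 0, 0, 0, 0, -0.53], [0.3, 0, 0, 0, 0, 0, -0.53], [0, 0, 0, 0, 0, 0, -0.53]]}}

```text
t: 11.75
tool_pos: [0.4754, -0.0928, 0.0164]
tool_rot: [-2.429, -1.991, -0.001]
contact_force: [0.3, 1.1, -0.4]
opening: 0.0197
grip_force: 0.0
```

```bash
python3 -c "
from h import *
st(); grab('top','t5'); edges('t5')"
```

```text
t 11.75 bay [-1.26217094e+02 -1.01789186e-01] pos [ 0.47541684 -0.09276009  0.01637461] xaxis yaw 78.68187814844397 tilt [ 2.24164752e-04  5.27927217e-04 -9.99999836e-01] F [ 0.28242048  1.1021477  -0.44035402] open 0.01974567622179161
y -28 x min -15 max -12
y 20 x min -99 max -53
y 28 x min -110 max -93
y 36 x min -110 max -46
x -108 y min 28 max 37
x -100 y min 23 max 37
x -92 y min 21 max 37
x -84 y min 21 max 37
x -76 y min 22 max 37
x -68 y min 20 max 37
x -60 y min 22 max 37
x -52 y min 20 max 37
x -12 y min -28 max -19
```

Call:
{"op": "jog_arm", "data": {"plan": [[0.4, 0, 0, 0, 0, 0, -0.53], [0.4, 0, 0, 0, 0, 0, -0.53], [0.4, 0, 0, 0, 0, 0, -0.53], [0.4, 0, 0, 0, 0, 0, -0.53], [0.4, 0, 0, 0, 0, 0, -0.53], [0.4, 0, 0, 0, 0, 0, -0.53], [0.3, 0, 0, 0, 0, 0, -0.53], [0, 0, 0, 0, 0, 0, -0.53]]}}

```text
t: 12.6
tool_pos: [0.4859, -0.0397, 0.0162]
tool_rot: [-2.429, -1.991, -0.001]
contact_force: [-0.0, -0.3, -0.1]
opening: 0.0201
grip_force: 0.0
```

```bash
python3 -c "
from h import *
st(); grab('top','t6'); edges('t6')"
```

```text
t 12.6 bay [-7.20917262e+01  6.07965600e-02] pos [ 0.48592794 -0.03966491  0.0162326 ] xaxis yaw 78.6735150450561 tilt [-3.26256359e-05  9.43439567e-04 -9.99999554e-01] F [-0.02915723 -0.28647758 -0.11717556] open 0.020051704376693156
y 20 x min -29 max 8
y 28 x min -49 max -38
y 36 x min -53 max 15
x -52 y min 30 max 35
x -44 y min 25 max 37
x -36 y min 26 max 35
x -28 y min 22 max 37
x -20 y min 21 max 37
x -12 y min 22 max 37
x -4 y min 20 max 36
x 4 y min 22 max 37
x 12 y min 22 max 36
```

Call:
{"op": "jog_arm", "data": {"plan": [[0.4, 0, 0, 0, 0, 0, -0.53], [0.4, 0, 0, 0, 0, 0, -0.53], [0.4, 0, 0, 0, 0, 0, -0.53], [0.4, 0, 0, 0, 0, 0, -0.53], [0.4, 0, 0, 0, 0, 0, -0.53], [0.4, 0, 0, 0, 0, 0, -0.53], [0.4, 0, 0, 0, 0, 0, -0.53], [0.4, 0, 0, 0, 0, 0, -0.53]]}}

```text
t: 13.45
tool_pos: [0.4986, 0.0227, 0.0163]
tool_rot: [-2.43, -1.99, 0.0]
contact_force: [-1.2, -1.3, -0.4]
opening: 0.0202
grip_force: 0.5
```

Call:
{"op": "jog_arm", "data": {"plan": [[0.3, 0, 0, 0, 0, 0, -0.53], [0.2, 0, 0, 0, 0, 0, -0.53], [0.2, 0, 0, 0, 0, 0, -0.53], [0.15, 0, 0, 0, 0, 0, -0.53], [0.1, 0, 0, 0, 0, 0, -0.53], [0.1, 0, 0, 0, 0, 0, -0.53], [0, 0, 0, 0, 0, 0, -0.53]]}}

```text
t: 14.15
tool_pos: [0.5027, 0.0428, 0.0164]
tool_rot: [-2.431, -1.99, -0.001]
contact_force: [-0.5, 0.1, -0.5]
opening: 0.0203
grip_force: 0.0
```

```bash
python3 -c "
from h import *
st(); grab('top','t7'); edges('t7')"
```

```text
t 14.15 bay [12.09072459 -0.16328021] pos [0.50274369 0.04282125 0.01638789] xaxis yaw 78.61860825232496 tilt [ 2.39693609e-04  4.79975285e-04 -9.99999856e-01] F [-0.46825183  0.10068268 -0.49582329] open 0.02029620409845998
y 20 x min 63 max 108
y 28 x min 42 max 111
y 36 x min 35 max 109
x 44 y min 29 max 36
x 52 y min 34 max 37
x 60 y min 21 max 36
x 68 y min 22 max 37
x 76 y min 32 max 36
x 84 y min 19 max 37
x 92 y min 32 max 37
x 100 y min 22 max 37
x 108 y min 23 max 36
```

Call:
{"op": "jog_arm", "data": {"plan": [[0.06, 0, 0, 0, 0, 0, -0.53], [0.06, 0, 0, 0, 0, 0, -0.53], [0.06, 0, 0, 0, 0, 0, -0.53], [0, 0, 0, 0, 0, 0, -0.53]]}}

```text
t: 14.6
tool_pos: [0.5035, 0.0462, 0.0164]
tool_rot: [2.43, 1.99, 0.0]
contact_force: [-1.1, -2.1, -0.3]
opening: 0.02
grip_force: 0.7
```

Call:
{"op": "jog_arm", "data": {"plan": [[0.05, 0, 0, 0, 0, 0, -0.53], [0, 0, 0, 0, 0, 0, -0.53]]}}

```text
t: 14.8
tool_pos: [0.5037, 0.0471, 0.0164]
tool_rot: [2.43, 1.99, 0.0]
contact_force: [-0.4, -1.3, 0.9]
opening: 0.0197
grip_force: 0.9
```

Call:
{"op": "jog_arm", "data": {"plan": [[0.05, 0, 0, 0, 0, 0, -0.53], [0, 0, 0, 0, 0, 0, -0.53]]}}

```text
t: 15.0
tool_pos: [0.5039, 0.0479, 0.0165]
tool_rot: [2.43, 1.99, -0.0]
contact_force: [-0.6, -4.0, 1.6]
opening: 0.02
grip_force: 1.6
```

Call:
{"op": "jog_arm", "data": {"plan": [[0.05, 0, 0, 0, 0, 0, -0.53], [0, 0, 0, 0, 0, 0, -0.53]]}}

```text
t: 15.2
tool_pos: [0.5038, 0.0479, 0.0165]
tool_rot: [2.429, 1.99, -0.003]
contact_force: [-2.1, -7.4, 2.3]
opening: 0.02
grip_force: 3.7
```

Call:
{"op": "jog_arm", "data": {"plan": [[0.05, 0, 0, 0, 0, 0, -0.53], [0, 0, 0, 0, 0, 0, -0.53]]}}

```text
t: 15.4
tool_pos: [0.5039, 0.0479, 0.0165]
tool_rot: [2.427, 1.99, -0.006]
contact_force: [-2.6, -11.4, 4.3]
opening: 0.0201
grip_force: 5.7
```

Force rises while the tool stands still, so the dish is against the ledge. I'll back off straight and rise clear.

Call:
{"op": "jog_arm", "data": {"plan": [[-0.1, 0, 0, 0, 0, 0, -0.53], [-0.3, 0, 0, 0, 0, 0, -0.53], [-0.5, 0, 0, 0, 0, 0, -0.53], [-1, 0, 0, 0, 0, 0, -0.53], [-1, 0, 0, 0, 0, 0, -0.53], [0, 0, -1, 0, 0, 0, -0.53], [0, 0, -1, 0, 0, 0, -0.53], [-1, 0, -1, 0, 0, 0, -0.53]]}}

```text
t: 16.2
tool_pos: [0.4883, -0.0259, 0.0766]
tool_rot: [-2.428, -1.992, -0.001]
contact_force: [0.5, -0.8, 0.4]
opening: 0.02
grip_force: 0.0
```

Call:
{"op": "jog_arm", "data": {"plan": [[-1, 0, -1, 0, 0, 0, -0.53], [-1, 0, -1, 0, 0, 0, -0.53], [-1, 0, -1, 0, 0, 0, -0.53], [-1, 0, -1, 0, 0, 0, -0.53], [-1, 0, 0, 0, 0, 0, -0.53], [-1, 0, 0, 0, 0, 0, -0.53], [-1, 0, 0, 0, 0, 0, -0.53], [0, 0, 0, 0, 0, 0, -0.53]]}}

```text
t: 17.0
tool_pos: [0.4605, -0.1654, 0.1562]
tool_rot: [2.433, 1.987, 0.0]
contact_force: [0.3, -0.1, -0.9]
opening: 0.0199
grip_force: 0.0
```

```bash
python3 -c "
from h import *
st(); dish('t8'); edges('t8'); grab('side','s8'); a=cv2.imread('pics/t8.png')[150:270,190:350]; b=cv2.imread('pics/s8.png')[130:250,200:360]; cv2.imwrite('pics/c8.png',cv2.resize(np.hstack([a,b]),None,fx=2.5,fy=2.5,interpolation=2))"
```

```text
t 17.0 bay [-2.00376752e+02  1.91676876e-01] pos [ 0.460509   -0.16540648  0.15620578] xaxis yaw 78.46192680802523 tilt [ 5.91214688e-05 -5.17129690e-05 -9.99999997e-01] F [ 0.3043506  -0.07309511 -0.85287687] open 0.019919627969478822
dish 385 ((76.364501953125, -0.20608139038085938), (101.24469757080078, 74.32276916503906), 0.010237881913781166)
y -36 x min 33 max 126
y -28 x min 27 max 126
y -20 x min 27 max 128
y -12 x min 27 max 127
y -4 x min 26 max 126
y 4 x min 25 max 128
y 12 x min 27 max 128
y 20 x min 27 max 128
y 28 x min 26 max 127
y 36 x min 30 max 124
x 28 y min -31 max 33
x 36 y min -37 max 36
x 44 y min -37 max 36
x 52 y min -37 max 37
x 60 y min -35 max 36
x 68 y min -37 max 37
x 76 y min -35 max 36
x 84 y min -36 max 36
x 92 y min -35 max 36
x 100 y min -37 max 37
x 108 y min -36 max 36
x 116 y min -38 max 37
x 124 y min -35 max 35
```

View pics/c8.png

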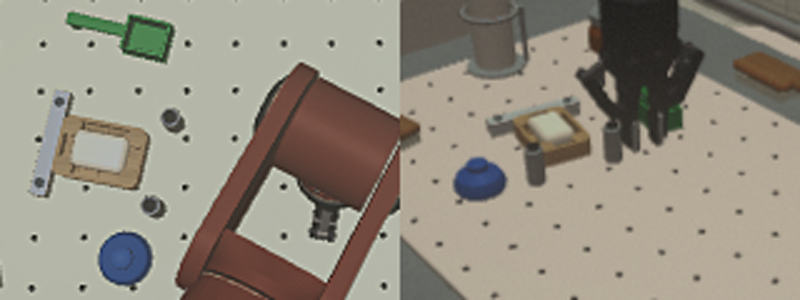

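The dish sits square against the ledge at crop (100,152), with its rear end at x≈26 mm and yaw≈0. The pegs, scoop and massager have not moved, and the hand is clear.

```bash
python3 -c "
from h import *
print(ctrl.finish_job())"
```

```text
the job is handed in; nothing more can be done
None
```

The middle-sized soap dish was pushed through the pegs and sits squarely against the ledge (centred and straight to about 1 mm), with the hand clear, and the job was handed in at about 17 s of the 67 s allowed.

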